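Fetch the cup from behind the jars

TASK

The purple espresso cup stands at the closed end of the black tray, shut in behind the honey jar and the red-lidded jar. First clear both jars away onto the white side tray, then set the purple cup upright in the middle of the blue saucer, and after that put the jars back, upright and centred, the honey jar on the cork mat and the red-lidded jar on the red mat. Leave the white cup and the tape roll where they are, and never tip a jar or the purple cup over.

Things in the scene. Friction and masses are not known exactly. Their poses are not given: they have to be found in the camera images.
- honey_mid (a point): Honey jar, loose, glass with a grey lid, 102 mm tall, 0.5 kg; 66 mm across its own x, 72 mm across its own y (grip it across x). The point is its centre, 51 mm above its underside. It stands on the cork mat at the start. z is up.
- red_mid (a point): Jar with red contents and a red lid, loose, 86 mm tall, 0.33 kg; 65 mm across its own x, 69 mm across its own y (grip it across x). The point is its centre, 43 mm above its underside. It stands on the red mat at the start. z is up.
- purple_mid (a point): Purple espresso cup, loose, 52 mm tall, 0.14 kg, hollow, open at the top. Bowl 65 mm across at the rim, narrower at the foot; its handle points to its own -y and reaches 60 mm from the point, so grip the bowl across its own x. The point is the centre of the bowl, 26 mm above its underside. It stands on the floor of the black tray (8 mm above the counter). The next jar stands about 10 mm from it.
- cork_mat: Cork mat, the honey jar's place; fixed in the black tray, 94 mm (own x) by 74 mm (own y), 4 mm thick. Origin: centre of its underside, 8 mm above the counter, so its top is 12 mm above the counter.
- red_mat: Red mat, the red-lidded jar's place; same size and height as the cork mat. The two mats lie 79 mm apart (centres); which one is next to the cup varies.
- gallery: Dark black tray, fixed, 112 mm (own x) by 270 mm (own y), floor 8 mm thick. Rails 6 mm thick, 17 mm above the counter at the top, run along both long sides and the +y end; the -y end is open. Origin: on the counter, 15 mm from the middle of the tray towards its open end. Cup and jars stand in one row along its y, the cup at the closed +y end at about y = 81 mm, its handle towards -x; the mats at y = 2 mm and y = -77 mm.
- side_tray: White side tray, fixed, empty at the start, 130 mm (own x) by 210 mm (own y). Floor 6 mm above the counter, rim 12 mm above it. Origin: centre of its underside. The fixed glass display case behind the work is 0.48 m high and its front lies at x = 0.60 m in the robot's base frame, all along the left and middle and to y = -0.37 m: keep wrist and gripper in front of it.
- saucer_in (a point): Blue saucer, fixed, 120 mm across, 14 mm high, with a flat inner floor. The point is the middle of that floor, 5 mm above the counter, where the purple cup is to stand; z is up. The white cup stands about 110 mm to its left.
- white_mid (a point): White espresso cup, loose, a bystander: 58 mm wide, 82 mm long with its handle (which points to its own -y), 54 mm tall. The point is the centre of its bowl, 27 mm above the counter.
- tape: Roll of tan tape lying flat, loose, a bystander: 96 mm across, 25 mm high. Origin: centre of its underside, on the counter.

How it is judged:
By the outcome, as a careful person would: the job done as asked, in the order asked, and still so for the second after the job is handed in, with the robot touching nothing.
It also fails if it takes over 128 s, if anything falls off the work surface, if the arm or the gripper's body presses on something with over 40 N, if the wrist force passes 120 N, or if a joint passes its speed limit or range.

ROBOT

A 6-joint arm with a two-finger parallel gripper is mounted at the origin on a cart in front of the work surface, level with it; the furniture and walls round the work are solid. World frame = base frame: x ahead of the robot, y to its left, z up, the work surface at z = 0. Lengths are in mm, angles in degrees, forces in N, time in s.
With the tool pointing down it reaches from about 275 to 975 mm from the base axis. Payload 8.4 kg.
Tool frame: the origin (TCP) lies at the very end of the fingers, on their centre line; the grasp point (between the pads) lies 19 mm behind it; z points along the fingers, y is the direction in which the jaws open and shut (so a half turn about z gives the same grasp; the last joint's range is limited). The gripper opens to 92 mm and grips with 3 to 60 N. Pads are 20 mm wide; open, the fingers measure 128 mm over their backs; the gripper's body (75 mm by 189 mm) begins 69 mm behind the grasp point.
Start: joints at [-74.966, 20.225, 93.587, -0, 66.188, -0.138], TCP at [163.571, -603.218, 214.583] pointing down, gripper open.
Joint ranges: [-150.9, 150.9], [-52.94, 120.26], [3.33, 152.33], [-74.26, 254.26], [0, 154.13], [-172.89, 172.89]. Speed limits (degrees/s): [127.2, 127.2, 159.86, 180, 180, 180].

INTERFACE

Orientations are given as [roll, pitch, yaw] about the fixed x, y, z axes, in that order (R = Rz(yaw) Ry(pitch) Rx(roll)).
In Python, from bench import readout, optics, sign_off, nets gives the robot as it stands.
- The arm moves only by the tool move_arm, never from a script. Its argument "targets" is a list of rows, each a list of 5 numbers: the shift along the world's x, y, z in mm, then the turn about the world's z in rad, then the finger opening in mm, from 0 to 91.9. A call has exactly 10 rows; each row shifts and turns the commanded pose from where the row before left it; what a row does not reach is not made up. A row lasts 1/12 s, in which the tool goes at most 41.7 mm and 7.16 degrees, less where a joint would pass 70% of its speed; a pose out of reach is approached as far as the arm can. A call with a gripper value outside its range is refused whole. The fingers move at their own pace and stop on an object; the grip force is fixed at half the most. Time passes only in rows, so rows that do not move let the fingers close, or fill a call up. It gives the time, the measured TCP pose, the force and the opening at its end, in the units of the state.
- readout.read_state(): the state, without advancing time (a new reading comes with each control period).
- optics.grab_frame(name): name is "scene" or "top" or "wrist"; returns the picture (420x560x3 uint8, red, green, blue); there is no depth.
- optics.calibration(name): a dict with "fx", "fy", "cx", "cy" (pixels), "R" (3x3) and "t" (3): a world point X has camera coordinates R X + t. Camera axes: x right, y down, z forward; pixel columns grow to the right and rows downward; lengths in mm; the calibration is good to about 2 mm. A picture is of the moment at which its call begins: read the wrist's pose just before it. calibration takes no time and is no camera call; for the wrist camera it gives the pose at the moment of the call.
- sign_off(): hands the job in, once; it reports no verdict.
Trained networks look in the newest picture that a camera, given by its name, has taken for a name from the list of things; names that differ only in an ending like _2 or _b are one class to them, and where a whole thing is asked for, a point or a joint stands for the part that bears it (a point fixed in the world has none). Each returns a list of dicts, best first, with "conf" (0 to 1); they miss things now and then, are a little off and sometimes report something else, mostly with a low value. They report only what shows in the picture. A call takes as long as a camera call.
- nets.recognise(camera, name): "rect" ([centre column, centre row, width, height] in pixels, round what is visible of it).
- nets.place_of(camera, name): "at" ([row, column] in pixels: a listed point, or the origin of a listed thing).
The state is a dict: "time_s": time; "joints": joint angles; "joint_velocities": joint speeds; "tau": joint torques, N m; "tcp_pos": TCP position; "eef_rot": TCP orientation; "ft_force": force on the tool from outside, world axes, zero at the start; "wrist_torque": the same for the moment, N m; "opening": finger opening in mm.
Only numpy, scipy, OpenCV 4.12 (cv2) and the standard library are available. Lean on these libraries where they do the work, as an engineer would, in place of code of your own. Each camera call takes 0.05 s, during which the arm holds its last target. There are 200 camera calls.

## Working session

There is one attempt and no reset: what is moved stays moved. The work goes in short steps, Python scripts to look and compute and a tool call to move; the robot and the scene stay as the last step left them, time stands still between calls to the robot, and variables do not carry over. Pictures are saved under pics/ and viewed, about 12 in all and at most 16, crops included, and the job is handed in when it is done.

Besides the shell and the picture viewer there is one more tool, called after "Request:" as name(argument=value, ...), one argument or row to a line, values as JSON. move_arm: Moves the arm, as the interface text tells. Its arguments: {"type":"object","properties":{"targets":{"type":"array"}},"required":["targets"]}

```bash
mkdir -p pics; cat > h.py <<'E'
import numpy as np, cv2
from bench import readout, optics, nets
def save(cam,name):
    im=optics.grab_frame(cam); cv2.imwrite(f'pics/{name}.png',im[:,:,::-1]); return im
def ray(c,px): # px=(col,row)
    R=np.array(c['R']);t=np.array(c['t'])
    d=R.T@np.array([(px[0]-c['cx'])/c['fx'],(px[1]-c['cy'])/c['fy'],1]); return -R.T@t,d/np.linalg.norm(d)
def onz(c,px,z):
    o,d=ray(c,px); return o+d*(z-o[2])/d[2]
def tri(obs):
    A=np.zeros((3,3));b=np.zeros(3)
    for c,px in obs:
        o,d=ray(c,px);P=np.eye(3)-np.outer(d,d);A+=P;b+=P@o
    X=np.linalg.solve(A,b)
    return X,[np.linalg.norm((np.eye(3)-np.outer(d,d))@(X-o)) for o,d in (ray(c,p) for c,p in obs)]
def proj(c,X):
    p=np.array(c['R'])@np.array(X)+np.array(c['t']); return np.array([c['fx']*p[0]/p[2]+c['cx'],c['fy']*p[1]/p[2]+c['cy']])
E
python3 - <<'E'
from h import *
a=save('scene','s0');b=save('top','t0')
cs,ct=optics.calibration('scene'),optics.calibration('top')
for n in 'honey_mid red_mid purple_mid cork_mat red_mat gallery side_tray saucer_in white_mid tape'.split():
    s=nets.place_of('scene',n);t=nets.place_of('top',n)
    f=lambda l:[(np.round(q['at']).astype(int).tolist(),round(q['conf'],2)) for q in l[:2]]
    print(n,f(s),f(t),end=' ')
    if s and t:
        X,e=tri([(cs,s[0]['at'][::-1]),(ct,t[0]['at'][::-1])]);print(X.round(1),np.round(e,1))
    else: print()
print(readout.read_state())
for c in(cs,ct):print((-np.array(c['R']).T@np.array(c['t'])).round(),c['fx'])
E
```

```text
honey_mid [([172, 341], 0.7), ([196, 327], 0.46)] [([208, 386], 0.66)] [ 472.3 -394.    60.8] [1.7 1.7]
red_mid [([187, 325], 0.78)] [([205, 358], 0.94)] [ 481.9 -316.2   38.4] [0.2 0.2]
purple_mid [([198, 311], 0.92)] [([205, 327], 0.67), ([201, 156], 0.31)] [ 477.2 -225.3   41.9] [3.9 3.9]
cork_mat [([186, 337], 0.46)] [([207, 380], 0.52)] [ 476.9 -386.3   11.6] [1.1 1.1]
red_mat [([197, 327], 0.47)] [([208, 355], 0.65)] [ 472.  -313.     5.4] [2.9 2.9]
gallery [([199, 325], 0.89), ([196, 326], 0.73)] [([208, 355], 0.8)] [ 475.3 -314.2   -2.5] [0.9 0.9]
side_tray [([242, 260], 0.88)] [([202, 250], 0.91)] [487.2   6.7   2.8] [0.5 0.5]
saucer_in [([299, 187], 0.91)] [([202, 154], 0.79)] [480.  294.9   6.2] [3. 3.]
white_mid [([316, 145], 0.92), ([300, 183], 0.22)] [([199, 116], 0.75)] [490.9 404.1  27.8] [0.2 0.2]
tape [([176, 364], 0.56)] [([215, 420], 0.83)] [ 451.6 -512.3    1.9] [6.8 6.8]
{'time_s': 1.1, 'joints': array([-7.49659434e+01,  2.02275331e+01,  9.35865234e+01, -3.77545462e-04,
        6.61879739e+01, -1.37426811e-01]), 'joint_velocities': array([-0.09796693,  0.07286386,  0.06313743,  0.0195127 , -0.13725165,
       -0.03561792]), 'tau': array([-2.09949758e-03, -5.93769944e+01, -3.34574926e+01,  6.96426630e-02,
        1.57554843e-02,  1.30789417e-05]), 'tcp_pos': array([ 163.56791356, -603.2212093 ,  214.56282349]), 'eef_rot': array([-1.79997969e+02,  3.40530650e-04,  1.51716359e+01]), 'ft_force': array([0.0347227 , 0.47911785, 0.51667114]), 'wrist_torque': array([0.02349349, 0.00228845, 0.02353897]), 'opening': 91.80308299785048}
[-208.  835.  802.] 477.4426801788991
[ 399.  -50. 1437.] 472.8376157289858
```

```bash
python3 - <<'E'
import cv2,numpy as np
s=cv2.imread('pics/s0.png');t=cv2.imread('pics/t0.png')
a=cv2.resize(s[130:260,230:400],(800,612//1),interpolation=cv2.INTER_CUBIC)[:600]
b=cv2.resize(t[160:260,290:450],(800,500),interpolation=cv2.INTER_CUBIC)
cv2.imwrite('pics/t0c.png',b)
E
```

```text
(no output)
```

View pics/s0.png

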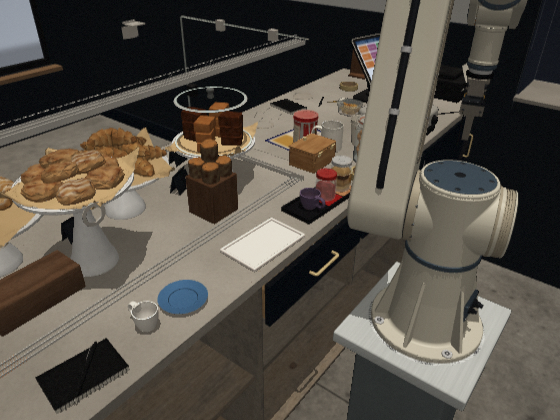

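View pics/t0c.png

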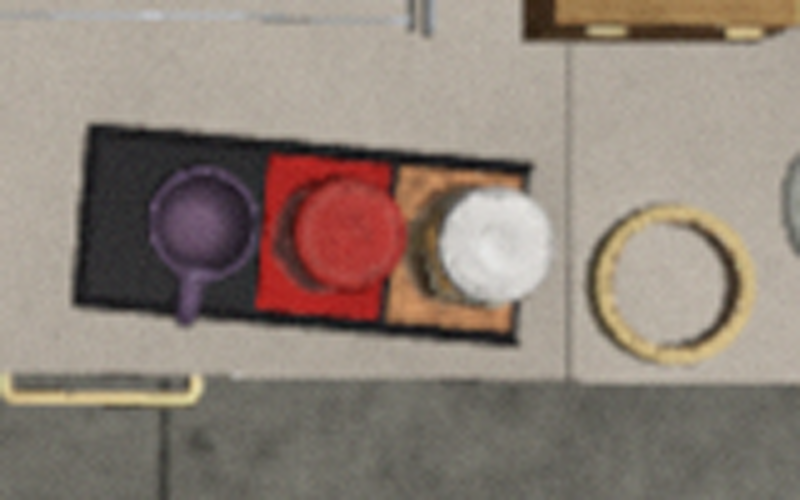

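The scene view shows the row purple cup (311,198), red jar (326,183), honey jar (342,170), white side tray (262,243), saucer (183,297). The top crop shows the tray slightly rotated (about −4°) with the red mat next to the cup, and the cup's handle towards the robot. I'll go above the row.

Request:
move_arm(
  targets=[
    [15,13,15,0.12,91],
    [20,15,15,0.12,91],
    [20,15,15,0.12,91],
    [20,15,15,0.12,91],
    [20,15,15,0.12,91],
    [20,15,15,0.12,91],
    [20,15,10,0.12,91],
    [20,15,0,0.12,91],
    [20,15,0,0.12,91],
    [20,15,0,0.12,91],
  ],
)

```text
time_s: 1.93
tcp_pos: [359.6, -454.5, 315.0]
eef_rot: [180.0, 0.0, 84.3]
ft_force: [-0.0, 0.3, 0.4]
opening: 91.1
```

Request:
move_arm(
  targets=[
    [20,15,0,0.03,91],
    [20,15,0,0,91],
    [20,15,0,0,91],
    [20,15,0,0,91],
    [15,15,0,0,91],
    [10,15,0,0,91],
    [5,15,0,0,91],
    [0,0,0,0,91],
    [0,0,0,0,91],
    [0,0,0,0,91],
  ],
)

```text
time_s: 2.77
tcp_pos: [468.4, -350.7, 314.7]
eef_rot: [-180.0, 0.0, 85.7]
ft_force: [-1.3, 0.1, 0.1]
opening: 90.9
```

```bash
cat >> h.py <<'E'
def look(names,name,show=True):
    st=readout.read_state(); c=optics.calibration('wrist'); im=save('wrist',name)
    out={}
    for n in names:
        q=nets.place_of('wrist',n)
        if q: out[n]=(q[0]['at'][1],q[0]['at'][0],q[0]['conf'])
    import pickle; pickle.dump((c,out),open(f'pics/{name}.pkl','wb'))
    print('cam',(-np.array(c['R']).T@np.array(c['t'])).round(1),'tcp',st['tcp_pos'].round(1),st['eef_rot'].round(1),'t',st['time_s'])
    return c,out
E
python3 - <<'E'
from h import *
c,o=look('honey_mid red_mid purple_mid cork_mat red_mat gallery'.split(),'w1')
Z=dict(honey_mid=63,red_mid=55,purple_mid=34,cork_mat=12,red_mat=12,gallery=8)
for k,v in o.items():print(k,np.round(v,2),onz(c,v[:2],Z[k]).round(1))
E
```

```text
cam [ 474.5 -273.2  484.4] tcp [ 468.4 -350.7  314.7] [-180.     0.    85.7] t 2.7667
purple_mid [279.8   77.3    0.91] [ 480.4 -232.6   34. ]
```

View pics/w1.png

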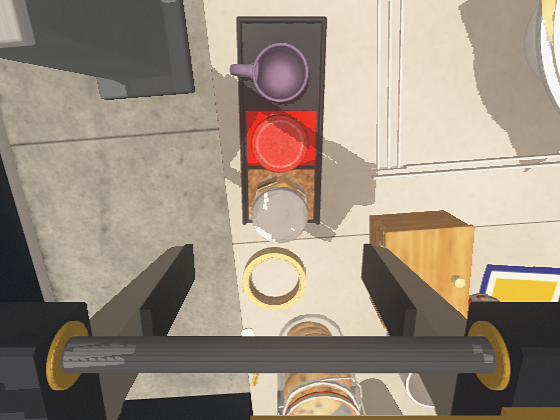

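The wrist view shows the row: cup bowl (281,72) with its handle to the left, red lid (279,138), honey lid (279,214), tray corners at about (237,17), (326,17), (322,222), (243,222).

```bash
python3 - <<'E'
from h import *
import pickle
c,o=pickle.load(open('pics/w1.pkl','rb'))
P=[onz(c,p,17) for p in [(237,17),(326,17),(322,223),(243,223)]];print(np.round(P,1))
for a,b in((0,3),(1,2)):
    d=P[a]-P[b];print('yaw',np.degrees(np.arctan2(-d[0],d[1])),np.linalg.norm(d))
for p,z in(((281,72),60),((279,136),98),((279,214),114)):print(p,onz(c,p,z).round(1))
im=cv2.imread('pics/w1.png');hsv=cv2.cvtColor(im,cv2.COLOR_BGR2HSV)
cv2.imwrite('pics/w1c.png',cv2.resize(im[10:250,220:340],None,fx=4,fy=4,interpolation=cv2.INTER_CUBIC)[350:950])
E
```

```text
[[ 433.4 -158.1   17. ]
 [ 542.3 -166.3   17. ]
 [ 526.8 -431.7   17. ]
 [ 413.3 -423.1   17. ]]
yaw -4.343949515466504 265.82761284312824
yaw -3.3357135395820525 265.9113686981936
(281, 72) [ 481.9 -229.3   60. ]
(279, 136) [ 474.2 -299.1   98. ]
(279, 214) [ 467.8 -384.4  114. ]
```

View pics/w1c.png

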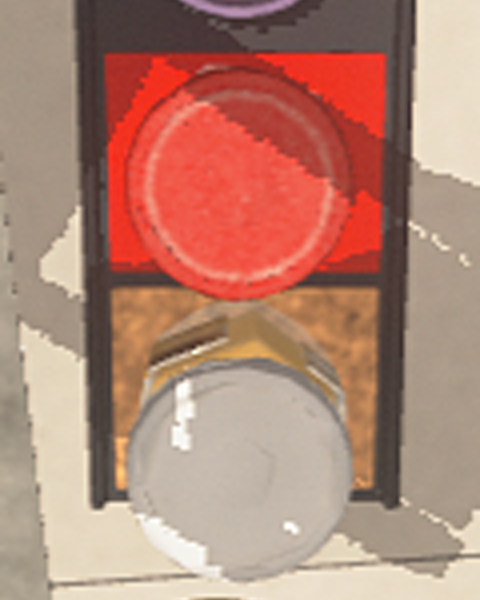

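```bash
python3 - <<'E'
from h import *
import pickle
c,o=pickle.load(open('pics/w1.pkl','rb'))
f=lambda p:(220+p[0]/4,10+(350+p[1])/4)
for n,q in dict(red=[(106,53),(387,54),(383,272),(107,272)],cork=[(112,290),(381,290),(375,490),(115,490)]).items():
    P=np.array([onz(c,f(p),12) for p in q]);print(n,P.mean(0).round(1),P.round(1).tolist())
    A,B=(P[0]+P[1])/2,(P[2]+P[3])/2;d=P[1]-P[0];print(np.linalg.norm(A-B),np.linalg.norm(d),np.degrees(np.arctan2(d[1],d[0])))
print(onz(c,f((237,184)),98).round(1),onz(c,f((240,469)),114).round(1))
R=np.array(c['R']);print(R.round(3))
# top view check
ct=optics.calibration('top')
g=lambda p:(290+p[0]/5,160+p[1]/5)
for n,p,z in(('honeylid',(496,245),114),('redlid',(350,234),98),('cup',(205,222),60)):print(n,onz(ct,g(p),z).round(1))
for n,q in dict(red=[(270,155),(392,163),(382,319),(256,309)],gal=[(90,124),(531,163),(518,343),(73,305)]).items():
    P=np.array([onz(ct,g(p),12 if n=='red' else 17) for p in q]);print(n,P.mean(0).round(1))
E
```

```text
red [ 477.1 -308.8   12. ] [[433.5, -268.8, 12.0], [526.6, -276.2, 12.0], [522.0, -348.8, 12.0], [426.5, -341.5, 12.0]]
72.8770087383424 93.42759223330748 -4.517986270791434
cork [ 471.4 -387.9   12. ] [[427.6, -347.9, 12.0], [521.0, -355.0, 12.0], [515.6, -427.9, 12.0], [421.4, -420.8, 12.0]]
73.13641989271565 93.73175992845964 -4.328797551986088
[ 473.9 -307.3   98. ] [ 468.8 -385.4  114. ]
[[ 0.997 -0.075  0.001]
 [-0.073 -0.959  0.275]
 [-0.02  -0.275 -0.961]]
honeylid [ 467.3 -387.9  114. ]
redlid [ 473.2 -309.2   98. ]
cup [ 481.1 -231.9   60. ]
red [ 476.3 -310.8   12. ]
gal [ 477.5 -296.6   17. ]
```

Request:
move_arm(
  targets=[
    [0,-18,-22,0,91],
    [0,-18,-30,0,91],
    [0,0,-34,0,91],
    [0,0,-34,0,91],
    [0,0,-34,0,91],
    [0,0,-34,0,91],
    [0,0,-30,0,91],
    [0,0,-22,0,91],
    [0,0,-15,0,91],
    [0,0,-9,0,91],
  ],
)

```text
time_s: 3.95
tcp_pos: [467.5, -385.6, 48.3]
eef_rot: [-179.9, -0.1, 85.6]
ft_force: [-0.9, 0.4, 0.6]
opening: 90.9
```

Request:
move_arm(
  targets=[
    [0,0,0,0,80],
    [0,0,0,0,75],
    [0,0,0,0,70],
    [0,0,0,0,66],
    [0,0,0,0,60],
    [0,0,0,0,55],
    [0,0,0,0,50],
    [0,0,0,0,50],
    [0,0,0,0,50],
    [0,0,0,0,50],
  ],
)

```text
time_s: 4.78
tcp_pos: [468.5, -386.7, 51.9]
eef_rot: [180.0, 0.1, 85.7]
ft_force: [-5.3, 0.9, 6.3]
opening: 65.4
```

Request:
move_arm(
  targets=[
    [0,0,3,0,50],
    [0,0,6,0,50],
    [0,0,10,0,50],
    [0,0,15,0,50],
    [0,0,20,0,50],
    [0,0,22,0,50],
    [0,0,22,0,50],
    [0,0,18,0,50],
    [0,0,10,0,50],
    [0,0,4,0,50],
  ],
)

```text
time_s: 5.62
tcp_pos: [469.4, -386.7, 182.9]
eef_rot: [179.8, 0.1, 85.6]
ft_force: [0.2, -0.1, -5.4]
opening: 65.6
```

```bash
python3 - <<'E'
from h import *
im=save('top','t1'); c=optics.calibration('top')
print(nets.place_of('top','side_tray')[:1],nets.place_of('top','saucer_in')[:1])
# side tray: white blob
g=im[150:260,200:300].astype(int); m=((g.min(2)>205)).astype(np.uint8)
cs,_=cv2.findContours(m,0,2); k=max(cs,key=cv2.contourArea)
r=cv2.minAreaRect(k);b=cv2.boxPoints(r)+[200,150];print(r)
P=np.array([onz(c,p,10) for p in b]);print(P.round(1),P.mean(0).round(1))
s=im[170:240,120:190]; 
big=cv2.resize(im[150:260,90:400],None,fx=2.5,fy=2.5,interpolation=cv2.INTER_CUBIC);cv2.imwrite('pics/t1c.png',big[:,:,::-1])
E
```

```text
[{'at': [202.9, 251.6], 'conf': 0.77}] [{'at': [201.4, 157.3], 'conf': 0.79}]
((51.07469177246094, 55.26035690307617), (68.93602752685547, 42.16310501098633), 4.3160271644592285)
[[ 420.7  110.5   10. ]
 [ 548.1  103.4   10. ]
 [ 535.4 -105.    10. ]
 [ 408.1  -97.    10. ]] [478.1   3.   10. ]
```

View pics/t1c.png

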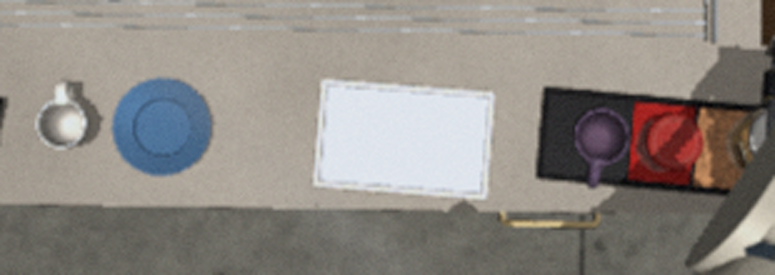

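The top view shows the white side tray clear (its corners give centre (478, 3), yaw −3.5°), the saucer centred at crop (162,127), and the honey jar held clear of the row.

Request:
move_arm(
  targets=[
    [0,8,0,0,50],
    [0,20,0,0,50],
    [1,32,0,0,50],
    [1,35,0,0,50],
    [1,35,0,0,50],
    [1,35,0,0,50],
    [1,35,0,0,50],
    [1,35,0,0,50],
    [0,35,0,0,50],
    [0,35,0,0,50],
  ],
)

```text
time_s: 6.6
tcp_pos: [473.3, -79.0, 179.6]
eef_rot: [-179.9, -0.0, 85.6]
ft_force: [1.0, -0.1, -4.3]
opening: 65.5
```

Request:
move_arm(
  targets=[
    [0,35,0,0,50],
    [0,35,0,0,50],
    [0,30,0,0,50],
    [0,22,-8,0,50],
    [0,10,-18,0,50],
    [0,5,-25,0,50],
    [0,0,-25,0,50],
    [0,0,-20,0,50],
    [0,0,-12,0,50],
    [0,0,-5,0,50],
  ],
)

```text
time_s: 7.43
tcp_pos: [472.0, 56.0, 64.9]
eef_rot: [-179.7, 0.0, 85.7]
ft_force: [0.1, -1.2, -4.1]
opening: 65.7
```

Request:
move_arm(
  targets=[
    [0,0,0,0,50],
    [0,0,0,0,50],
    [0,0,0,0,50],
    [0,0,0,0,50],
    [0,0,-4,0,50],
    [0,0,-4,0,50],
    [0,0,-3,0,50],
    [0,0,-3,0,50],
    [0,0,0,0,50],
    [0,0,0,0,50],
  ],
)

```text
time_s: 8.27
tcp_pos: [474.3, 55.7, 53.3]
eef_rot: [-180.0, 0.0, 85.6]
ft_force: [-0.2, 0.7, -4.6]
opening: 65.4
```

Request:
move_arm(
  targets=[
    [0,0,-2,0,50],
    [0,0,-2,0,50],
    [0,0,-1,0,50],
    [0,0,-1,0,50],
    [0,0,0,0,50],
    [0,0,0,0,50],
    [0,0,0,0,50],
    [0,0,0,0,50],
    [0,0,0,0,50],
    [0,0,0,0,50],
  ],
)

```text
time_s: 9.1
tcp_pos: [474.6, 55.8, 47.6]
eef_rot: [180.0, -0.0, 85.6]
ft_force: [0.9, -0.1, -4.3]
opening: 65.5
```

Request:
move_arm(
  targets=[
    [0,0,-1,0,50],
    [0,0,-1,0,50],
    [0,0,0,0,50],
    [0,0,0,0,50],
    [0,0,0,0,50],
    [0,0,0,0,50],
    [0,0,0,0,50],
    [0,0,0,0,50],
    [0,0,0,0,50],
    [0,0,0,0,50],
  ],
)

```text
time_s: 9.93
tcp_pos: [474.6, 55.8, 45.8]
eef_rot: [180.0, -0.0, 85.6]
ft_force: [-2.9, 0.9, 5.2]
opening: 65.7
```

Request:
move_arm(
  targets=[
    [0,0,0,0,70],
    [0,0,0,0,76],
    [0,0,0,0,82],
    [0,0,0,0,88],
    [0,0,0,0,91],
    [0,0,0,0,91],
    [0,0,10,0,91],
    [0,0,20,0,91],
    [0,0,30,0,91],
    [0,0,35,0,91],
  ],
)

```text
time_s: 10.77
tcp_pos: [473.3, 55.6, 141.1]
eef_rot: [-179.8, 0.0, 85.6]
ft_force: [0.4, -0.5, -0.8]
opening: 90.7
```

Request:
move_arm(
  targets=[
    [0,-15,30,0,91],
    [0,-35,10,0,91],
    [0,-40,0,0,91],
    [0,-40,0,0,91],
    [0,-40,0,0,91],
    [0,-40,0,0,91],
    [0,-40,0,0,91],
    [0,-40,0,0,91],
    [0,-30,0,0,91],
    [0,-24,0,0,91],
  ],
)

```text
time_s: 11.6
tcp_pos: [474.2, -290.9, 181.4]
eef_rot: [180.0, 0.0, 85.6]
ft_force: [0.2, 1.1, 0.2]
opening: 91.0
```

Request:
move_arm(
  targets=[
    [0,-15,0,0,91],
    [0,-5,0,0,91],
    [0,0,0,0,91],
    [0,0,-10,0,91],
    [0,0,-20,0,91],
    [0,0,-30,0,91],
    [0,0,-30,0,91],
    [0,0,-25,0,91],
    [0,0,-15,0,91],
    [0,0,-5,0,91],
  ],
)

```text
time_s: 12.43
tcp_pos: [472.9, -305.3, 42.6]
eef_rot: [-179.8, -0.2, 85.7]
ft_force: [0.1, 0.6, 0.7]
opening: 91.1
```

Request:
move_arm(
  targets=[
    [0,0,-4,0,91],
    [0,0,-4,0,88],
    [0,0,0,0,82],
    [0,0,0,0,76],
    [0,0,0,0,70],
    [0,0,0,0,64],
    [0,0,0,0,58],
    [0,0,0,0,50],
    [0,0,0,0,50],
    [0,0,0,0,50],
  ],
)

```text
time_s: 13.27
tcp_pos: [474.6, -308.4, 38.3]
eef_rot: [180.0, 0.0, 85.6]
ft_force: [-1.6, 1.3, 6.6]
opening: 65.5
```

Request:
move_arm(
  targets=[
    [0,0,0,0,50],
    [0,0,3,0,50],
    [0,0,6,0,50],
    [0,0,10,0,50],
    [0,0,15,0,50],
    [0,0,20,0,50],
    [0,0,22,0,50],
    [0,0,20,0,50],
    [0,0,12,0,50],
    [0,0,5,0,50],
  ],
)

```text
time_s: 14.1
tcp_pos: [475.6, -308.9, 153.1]
eef_rot: [179.8, 0.1, 85.6]
ft_force: [-0.3, -0.5, -2.7]
opening: 65.7
```

Request:
move_arm(
  targets=[
    [0,8,0,0,50],
    [0,20,0,0,50],
    [-1,30,0,0,50],
    [-1,35,0,0,50],
    [-1,35,0,0,50],
    [0,35,0,0,50],
    [0,35,0,0,50],
    [0,30,0,0,50],
    [0,20,-10,0,50],
    [0,10,-20,0,50],
  ],
)

```text
time_s: 14.93
tcp_pos: [471.8, -47.5, 120.9]
eef_rot: [179.9, -0.0, 85.7]
ft_force: [0.5, -0.4, -3.0]
opening: 65.9
```

Request:
move_arm(
  targets=[
    [0,0,-24,0,50],
    [0,0,-22,0,50],
    [0,0,-16,0,50],
    [0,0,-10,0,50],
    [0,0,-6,0,50],
    [0,0,-3,0,50],
    [0,0,-2,0,50],
    [0,0,-2,0,50],
    [0,0,0,0,50],
    [0,0,0,0,50],
  ],
)

```text
time_s: 15.77
tcp_pos: [472.0, -50.3, 36.1]
eef_rot: [179.9, 0.0, 85.6]
ft_force: [0.2, -0.2, -2.5]
opening: 65.6
```

Request:
move_arm(
  targets=[
    [0,0,-1,0,50],
    [0,0,-1,0,50],
    [0,0,-1,0,50],
    [0,0,0,0,50],
    [0,0,0,0,50],
    [0,0,0,0,50],
    [0,0,0,0,50],
    [0,0,0,0,50],
    [0,0,0,0,50],
    [0,0,0,0,50],
  ],
)

```text
time_s: 16.6
tcp_pos: [471.6, -50.2, 32.6]
eef_rot: [180.0, -0.0, 85.6]
ft_force: [1.2, -1.0, -2.9]
opening: 65.8
```

Request:
move_arm(
  targets=[
    [0,0,-1,0,50],
    [0,0,0,0,50],
    [0,0,0,0,50],
    [0,0,0,0,50],
    [0,0,0,0,50],
    [0,0,0,0,50],
    [0,0,0,0,50],
    [0,0,0,0,50],
    [0,0,0,0,50],
    [0,0,0,0,50],
  ],
)

```text
time_s: 17.43
tcp_pos: [471.7, -50.2, 32.3]
eef_rot: [180.0, -0.0, 85.6]
ft_force: [-2.6, -0.3, 9.9]
opening: 65.4
```

Request:
move_arm(
  targets=[
    [0,0,0,0,70],
    [0,0,0,0,76],
    [0,0,0,0,82],
    [0,0,0,0,88],
    [0,0,0,0,91],
    [0,0,0,0,91],
    [0,0,10,0,91],
    [0,0,20,0,91],
    [0,0,35,0,91],
    [0,0,38,0,91],
  ],
)

```text
time_s: 18.27
tcp_pos: [470.1, -50.1, 135.3]
eef_rot: [-179.8, -0.0, 85.6]
ft_force: [1.5, 0.1, -0.1]
opening: 90.9
```

Request:
move_arm(
  targets=[
    [0,-10,30,0.12,91],
    [0,-20,30,0.12,91],
    [1,-20,30,0.12,91],
    [1,-20,25,0.12,91],
    [1,-20,15,0.12,91],
    [1,-20,0,0.12,91],
    [1,-20,0,0.12,91],
    [1,-20,0,0.12,91],
    [1,-16,0,0.12,91],
    [1,-10,0,0.12,91],
  ],
)

```text
time_s: 19.1
tcp_pos: [479.3, -227.7, 265.4]
eef_rot: [-180.0, 0.0, 154.7]
ft_force: [0.1, -0.2, -0.7]
opening: 91.0
```

Request:
move_arm(
  targets=[
    [1,-5,0,0.12,91],
    [0,0,0,0.12,91],
    [0,0,0,0.12,91],
    [0,0,0,0.01,91],
    [0,0,0,0,91],
    [0,0,0,0,91],
    [0,0,0,0,91],
    [0,0,0,0,91],
    [0,0,0,0,91],
    [0,0,0,0,91],
  ],
)

```text
time_s: 19.93
tcp_pos: [480.6, -231.1, 264.6]
eef_rot: [180.0, -0.0, 175.6]
ft_force: [-0.2, 0.3, 0.4]
opening: 91.0
```

```bash
python3 - <<'E'
from h import *
c,o=look('purple_mid cork_mat red_mat'.split(),'w2')
Z=dict(purple_mid=34,cork_mat=12,red_mat=12)
for k,v in o.items():print(k,np.round(v,2),onz(c,v[:2],Z[k]).round(1))
E
```

```text
cam [ 403.5 -225.1  434.4] tcp [ 480.6 -231.1  264.6] [180.   -0.  175.6] t 19.9333
purple_mid [278.9  178.2    0.56] [ 479.4 -229.6   34. ]
cork_mat [156.7  176.4    0.64] [ 469.5 -382.3   12. ]
red_mat [218.5  178.2    0.96] [ 477.8 -305.4   12. ]
```

View pics/w2.png

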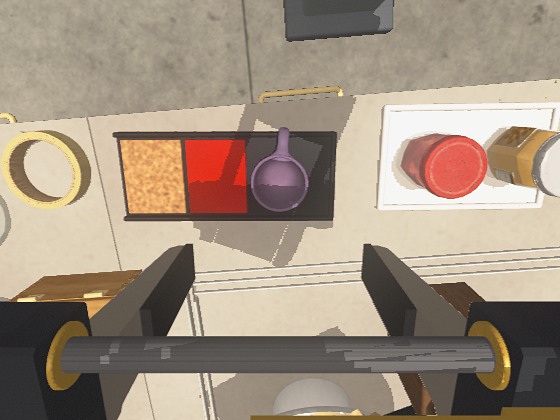

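The wrist view shows both jars upright on the side tray (red lid (460,165)), the cup bowl at (279,181) with handle up the picture (towards the robot), and both mats bare: cork (153,176), red (216,176).

```bash
python3 - <<'E'
from h import *
import pickle
c,o=pickle.load(open('pics/w2.pkl','rb'));c1,_=pickle.load(open('pics/w1.pkl','rb'))
im=cv2.imread('pics/w2.png');hsv=cv2.cvtColor(im,cv2.COLOR_BGR2HSV)
h,s,v=cv2.split(hsv)
def box(m):
    cs,_=cv2.findContours(m.astype(np.uint8),0,2);return cv2.minAreaRect(max(cs,key=cv2.contourArea))
R=np.zeros(h.shape,bool);R[130:225,110:250]=1
for n,m in(('red',R&((h<4)|(h>176))&(s>200)),('cork',R&(h>6)&(h<22)&(s>60))):
    r=box(m);P=np.array([onz(c,p,12) for p in cv2.boxPoints(r)]);print(n,np.round(r[0],1),P.mean(0).round(1),np.linalg.norm(P-np.roll(P,1,0),axis=1).round())
m=((h>125)&(h<165)&(s>40)); m[:,:240]=0;m[:,320:]=0;m[:120]=0;m[225:]=0
ys,xs=np.nonzero(m);print(xs.min(),xs.max(),ys.min(),ys.max())
print('rim',onz(c,(279.5,181),58).round(1), tri([(c,(279.5,181)),(c1,(281,72))]))
print('handle tip',onz(c,(284,128),35).round(1))
E
```

```text
red [215. 169.] [ 466.8 -308.4   12. ] [73. 73. 73. 77.]
cork [181.  179.5] [ 477.5 -352.8   12. ] [104. 151. 103. 161.]
251 308 128 211
rim [ 478.1 -228.9   58. ] (array([ 481.6934438 , -228.29505475,   42.44632898]), [np.float64(0.9332953503378106), np.float64(0.933295350337766)])
handle tip [ 421.9 -219.4   35. ]
```

Request:
move_arm(
  targets=[
    [-1,2,-15,0,91],
    [0,0,-30,0,91],
    [0,0,-34,0,91],
    [0,0,-34,0,91],
    [0,0,-34,0,91],
    [0,0,-30,0,91],
    [0,0,-25,0,91],
    [0,0,-18,0,91],
    [0,0,-12,0,91],
    [0,0,-9,0,91],
  ],
)

```text
time_s: 20.97
tcp_pos: [479.2, -229.1, 22.4]
eef_rot: [180.0, -0.1, 175.6]
ft_force: [-0.9, 0.8, -0.8]
opening: 91.3
```

Request:
move_arm(
  targets=[
    [0,0,0,0,88],
    [0,0,0,0,84],
    [0,0,0,0,80],
    [0,0,0,0,76],
    [0,0,0,0,72],
    [0,0,0,0,68],
    [0,0,0,0,64],
    [0,0,0,0,60],
    [0,0,0,0,55],
    [0,0,0,0,50],
  ],
)

```text
time_s: 21.8
tcp_pos: [479.9, -229.4, 24.0]
eef_rot: [-180.0, 0.0, 175.6]
ft_force: [-0.8, -0.8, 5.6]
opening: 61.8
```

Request:
move_arm(
  targets=[
    [0,0,0,0,45],
    [0,0,2,0,45],
    [0,0,4,0,45],
    [0,0,8,0,45],
    [0,0,12,0,45],
    [0,0,15,0,45],
    [0,0,15,0,45],
    [0,0,8,0,45],
    [0,0,4,0,45],
    [0,0,0,0,45],
  ],
)

```text
time_s: 22.63
tcp_pos: [480.2, -229.5, 92.8]
eef_rot: [-180.0, 0.1, 175.6]
ft_force: [-0.4, -0.0, -1.7]
opening: 61.6
```

```bash
python3 - <<'E'
from h import *
c,o=look(['purple_mid','saucer_in'],'w3');print(o)
E
```

```text
cam [ 402.8 -223.3  262.5] tcp [ 480.2 -229.5   92.8] [-1.800e+02  1.000e-01  1.756e+02] t 22.6333
{'purple_mid': (278.6, 267.6, 0.97)}
```

View pics/w3.png

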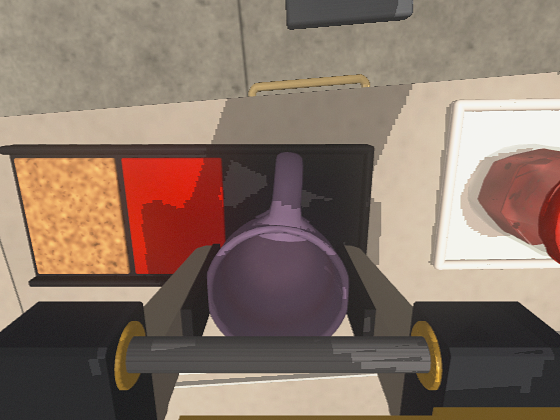

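The cup is held level with its handle up the picture. Now carry it high over the side tray and look at the saucer.

Request:
move_arm(
  targets=[
    [0,0,15,0,45],
    [0,5,25,0,45],
    [0,15,25,0,45],
    [0,28,20,0,45],
    [0,35,10,0,45],
    [0,35,5,0,45],
    [0,35,0,0,45],
    [0,35,0,0,45],
    [0,35,0,0,45],
    [0,35,0,0,45],
  ],
)

```text
time_s: 23.62
tcp_pos: [478.8, 30.4, 190.9]
eef_rot: [-180.0, -0.1, 175.6]
ft_force: [0.9, 0.5, -1.5]
opening: 61.9
```

Request:
move_arm(
  targets=[
    [0,35,0,0,45],
    [0,35,0,0,45],
    [0,30,0,0,45],
    [0,25,0,0,45],
    [0,15,0,0,45],
    [0,6,0,0,45],
    [0,0,0,0,45],
    [0,0,0,0,45],
    [0,0,0,0,45],
    [0,0,0,0,45],
  ],
)

```text
time_s: 24.45
tcp_pos: [479.5, 173.7, 191.4]
eef_rot: [-180.0, -0.0, 175.5]
ft_force: [0.4, -0.2, -0.6]
opening: 61.6
```

```bash
python3 - <<'E'
from h import *
import pickle
c,o=look(['purple_mid','saucer_in','white_mid'],'w4');print(o)
for k,z in(('saucer_in',5),('white_mid',27)):
    if k in o:print(k,onz(c,o[k][:2],z).round(1))
ct=optics.calibration('top')
if 'saucer_in' in o:print(tri([(c,o['saucer_in'][:2]),(ct,(156.5,201.5))]))
c3,o3=pickle.load(open('pics/w3.pkl','rb'));print('cup in hand',onz(c3,o3['purple_mid'][:2],103).round(1))
for n,q in dict(cork=[(13,158),(118,157),(129,273),(35,274)],red=[(121,157),(223,157),(226,273),(134,274)]).items():
    P=np.array([onz(c3,p,12) for p in q]);print(n,P.mean(0).round(1),np.linalg.norm(P-np.roll(P,1,0),axis=1).round())
im=cv2.imread('pics/w4.png');h,s,v=cv2.split(cv2.cvtColor(im,cv2.COLOR_BGR2HSV))
m=((h>98)&(h<118)&(s>120)).astype(np.uint8);cs,_=cv2.findContours(m,0,2);k=max(cs,key=cv2.contourArea);e=cv2.fitEllipse(k);print(e,onz(c,e[0],14).round(1))
E
```

```text
cam [402.5 179.9 361.3] tcp [479.5 173.7 191.4] [-180.    -0.   175.5] t 24.45
{'purple_mid': (279.3, 269.1, 0.87), 'saucer_in': (395.4, 186.2, 0.88), 'white_mid': (509.4, 178.9, 0.58)}
saucer_in [488.2 298.7   5. ]
white_mid [484.2 404.1  27. ]
(array([482.23775775, 285.75993253,  35.15226228]), [np.float64(3.098743780157151), np.float64(3.098743780157204)])
cup in hand [ 479.6 -228.9  103. ]
cork [ 470.  -385.9   12. ] [94. 77. 93. 76.]
red [ 475.8 -307.5   12. ] [94. 75. 93. 74.]Traceback (most recent call last):
  File "<stdin>", line 12, in <module>
cv2.error: OpenCV(4.12.0) /io/opencv/modules/imgproc/src/shapedescr.cpp:361: error: (-201:Incorrect size of input array) There should be at least 5 points to fit the ellipse in function 'fitEllipseNoDirect'
```

View pics/w4.png

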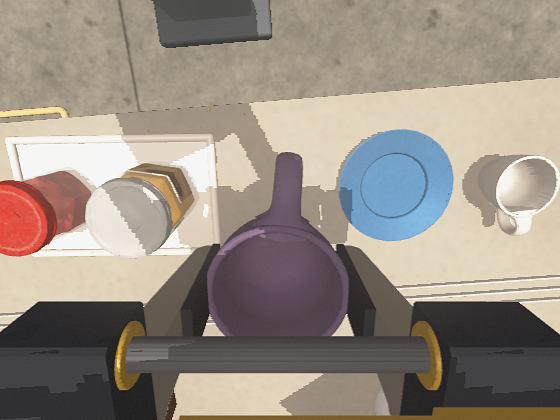

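The view shows the cup held level, saucer at (395,185) with outer edge 340–453 × 129–241, white cup at (522,190), both jars upright on the side tray.

```bash
python3 - <<'E'
from h import *
import pickle
c,o=pickle.load(open('pics/w4.pkl','rb'));ct=optics.calibration('top')
print(onz(c,(396.5,185),14).round(1),onz(c,(394.5,185.7),5).round(1))
for f,off in(('t1',0),):
  im=cv2.imread('pics/%s.png'%f);h,s,v=cv2.split(cv2.cvtColor(im,cv2.COLOR_BGR2HSV))
  m=((h>95)&(h<120)&(s>90)).astype(np.uint8);m[:,:100]=0;m[:,200:]=0;m[:150]=0;m[260:]=0
  k=max(cv2.findContours(m,0,2)[0],key=cv2.contourArea);e=cv2.fitEllipse(k);print('top',e,onz(ct,e[0],14).round(1))
im=cv2.imread('pics/w4.png');h,s,v=cv2.split(cv2.cvtColor(im,cv2.COLOR_BGR2HSV));print(h[185,396],s[185,396],v[185,396])
m=(abs(h.astype(int)-int(h[185,396]))<10)&(s>80);m[:,:330]=0;m[:,465:]=0;m[:120]=0;m[250:]=0
k=max(cv2.findContours(m.astype(np.uint8),0,2)[0],key=cv2.contourArea);e2=cv2.fitEllipse(k);print(e2,onz(c,e2[0],14).round(1))
print(tri([(c,e2[0]),(ct,e[0])]))
E
```

```text
[484.8 296.8  14. ] [487.6 297.7   5. ]
top ((154.1037139892578, 200.3296661376953), (36.97587203979492, 37.169960021972656), 78.49971771240234) [488.3 295.3  14. ]
104 112 202
((395.8013916015625, 184.5655517578125), (106.23789978027344, 116.8397445678711), 51.701316833496094) [484.3 296.1  14. ]
(array([488.82609466, 300.52639344,  -2.85480671]), [np.float64(1.2812093846738206), np.float64(1.2812093846739858)])
```

Request:
move_arm(
  targets=[
    [1,10,0,0,45],
    [1,22,0,0,45],
    [1,28,0,0,45],
    [1,28,0,0,45],
    [1,20,-5,0,45],
    [1,10,-12,0,45],
    [1,5,-20,0,45],
    [0,0,-25,0,45],
    [0,0,-25,0,45],
    [0,0,-20,0,45],
  ],
)

```text
time_s: 25.48
tcp_pos: [485.6, 297.3, 82.1]
eef_rot: [-179.9, -0.1, 175.6]
ft_force: [0.0, -0.3, -1.2]
opening: 61.8
```

Request:
move_arm(
  targets=[
    [0,0,-18,0,45],
    [0,0,-14,0,45],
    [0,0,-10,0,45],
    [0,0,-7,0,45],
    [0,0,-5,0,45],
    [0,0,-3,0,45],
    [0,0,-2,0,45],
    [0,0,-2,0,45],
    [0,0,0,0,45],
    [0,0,0,0,45],
  ],
)

```text
time_s: 26.32
tcp_pos: [486.8, 297.9, 24.0]
eef_rot: [180.0, 0.0, 175.6]
ft_force: [0.2, 0.9, -0.9]
opening: 61.8
```

Request:
move_arm(
  targets=[
    [0,-1,-1,0,45],
    [0,0,-1,0,45],
    [0,0,0,0,45],
    [0,0,0,0,45],
    [0,0,0,0,45],
    [0,0,0,0,45],
    [0,0,0,0,45],
    [0,0,0,0,45],
    [0,0,0,0,45],
    [0,0,0,0,45],
  ],
)

```text
time_s: 27.15
tcp_pos: [486.6, 296.8, 21.6]
eef_rot: [180.0, 0.0, 175.6]
ft_force: [0.8, 0.2, -1.1]
opening: 61.9
```

```bash
python3 - <<'E'
from h import *
c,o=look(['purple_mid','saucer_in'],'w5');print(o)
E
```

```text
cam [409.5 302.8 191.4] tcp [486.6 296.8  21.6] [180.    0.  175.6] t 27.15
{'purple_mid': (280.0, 271.5, 0.64)}
```

View pics/w5.png

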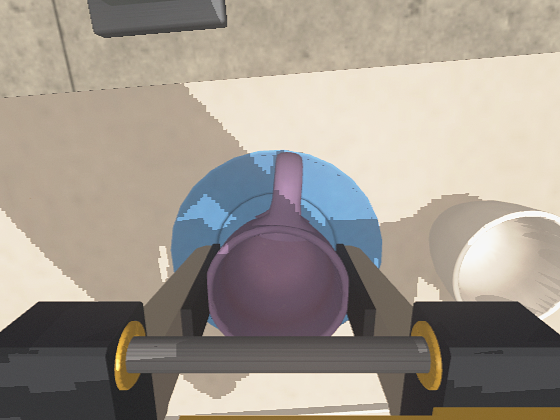

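The saucer spans columns 171–382 with its near edge at row 150; the bowl sits near its middle (278), handle at (289,165), and the fingers clear the rim and the white cup.

```bash
python3 - <<'E'
from h import *
import pickle
c,_=pickle.load(open('pics/w5.pkl','rb'))
a=np.linspace(0,2*np.pi,361)
from scipy.optimize import least_squares
def ext(X,r=60,z=14):
    P=np.array([proj(c,[X[0]+r*np.cos(t),X[1]+r*np.sin(t),z]) for t in a]);return np.array([P[:,0].min(),P[:,0].max(),P[:,1].min()])
for z in (11,14):
  for r in (60,):
    s=least_squares(lambda X:ext(X,r,z)-[171.5,381.5,150.5],[486,297]);print(z,s.x.round(1),s.fun.round(1))
def rim(X):
    P=np.array([proj(c,[X[0]+32.5*np.cos(t),X[1]+32.5*np.sin(t),57.5]) for t in a]);return np.array([P[:,0].min(),P[:,0].max(),P[:,1].min()])
s=least_squares(lambda X:rim(X)-[208,349,225],[486,297]);print('cup',s.x.round(1),s.fun.round(1))
E
```

```text
11 [488.8 296. ] [-0.2  0.2  0. ]
14 [488.6 296. ] [-1.8  1.8  0.3]
cup [487.  297.2] [-3.5  3.5  0.4]
```

Request:
move_arm(
  targets=[
    [1.5,-1,0,0,45],
    [0,0,-1,0,45],
    [0,0,0,0,45],
    [0,0,0,0,45],
    [0,0,0,0,45],
    [0,0,0,0,45],
    [0,0,0,0,45],
    [0,0,0,0,45],
    [0,0,0,0,45],
    [0,0,0,0,45],
  ],
)

```text
time_s: 28.13
tcp_pos: [488.6, 295.8, 21.0]
eef_rot: [180.0, 0.1, 175.6]
ft_force: [0.5, -3.0, 5.4]
opening: 62.1
```

Request:
move_arm(
  targets=[
    [0,0,0,0,66],
    [0,0,0,0,70],
    [0,0,0,0,75],
    [0,0,0,0,80],
    [0,0,0,0,82],
    [0,0,0,0,82],
    [0,0,5,0,82],
    [0,0,15,0,82],
    [0,0,30,0,82],
    [0,0,40,0,82],
  ],
)

```text
time_s: 28.97
tcp_pos: [486.2, 294.7, 109.5]
eef_rot: [-179.8, -0.2, 175.6]
ft_force: [1.4, 0.5, 0.3]
opening: 82.0
```

Request:
move_arm(
  targets=[
    [0,-10,40,0,91],
    [-1,-20,35,0,91],
    [-2,-30,10,-0.12,91],
    [-2,-30,0,-0.12,91],
    [-2,-30,0,-0.12,91],
    [-2,-30,0,-0.12,91],
    [-2,-30,0,-0.12,91],
    [-2,-30,0,-0.12,91],
    [-2,-30,0,-0.12,91],
    [-2,-30,0,-0.12,91],
  ],
)

```text
time_s: 29.8
tcp_pos: [470.7, 24.5, 196.1]
eef_rot: [180.0, 0.0, 120.3]
ft_force: [1.1, -0.5, 0.0]
opening: 91.1
```

Request:
move_arm(
  targets=[
    [0,-30,0,-0.12,91],
    [0,-25,0,-0.12,91],
    [0,-15,0,-0.12,91],
    [0,-6,0,-0.12,91],
    [0,0,0,-0.12,91],
    [0,0,0,-0.01,91],
    [0,0,0,0,91],
    [0,0,0,0,91],
    [0,0,0,0,91],
    [0,0,0,0,91],
  ],
)

```text
time_s: 30.63
tcp_pos: [471.1, -49.9, 195.6]
eef_rot: [180.0, -0.0, 85.8]
ft_force: [0.2, 0.7, 0.3]
opening: 90.7
```

```bash
python3 - <<'E'
from h import *
c,o=look(['purple_mid','saucer_in','red_mid','honey_mid','white_mid'],'w6')
for (k,z) in(('purple_mid',31),('saucer_in',5),('red_mid',49),('honey_mid',57)):
    if k in o:print(k,np.round(o[k],2),onz(c,o[k][:2],z).round(1))
E
```

```text
cam [477.   27.5 365.4] tcp [471.1 -49.9 195.6] [180.   -0.   85.8] t 30.6333
```

View pics/w6.png

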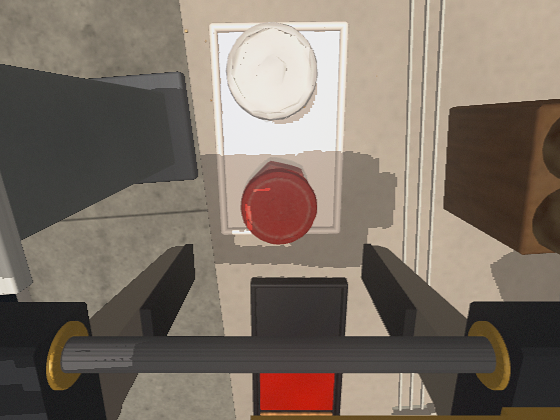

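Both jars stand upright on the side tray: red lid (279,205), honey lid (272,72). Pick up the red jar.

Request:
move_arm(
  targets=[
    [0,0,-10,0,91],
    [0,0,-22,0,91],
    [0,0,-28,0,91],
    [0,0,-28,0,91],
    [0,0,-25,0,91],
    [0,0,-20,0,91],
    [0,0,-14,0,91],
    [0,0,-9,0,91],
    [0,0,-7,0,91],
    [0,0,0,0,91],
  ],
)

```text
time_s: 31.77
tcp_pos: [470.3, -50.2, 31.4]
eef_rot: [-179.9, -0.0, 85.6]
ft_force: [0.2, -0.9, 0.4]
opening: 91.0
```

Request:
move_arm(
  targets=[
    [0,0,0,0,88],
    [0,0,0,0,84],
    [0,0,0,0,80],
    [0,0,0,0,76],
    [0,0,0,0,72],
    [0,0,0,0,68],
    [0,0,0,0,64],
    [0,0,0,0,60],
    [0,0,0,0,55],
    [0,0,0,0,50],
  ],
)

```text
time_s: 32.6
tcp_pos: [471.4, -50.2, 32.9]
eef_rot: [180.0, 0.0, 85.6]
ft_force: [0.4, 0.7, 4.6]
opening: 65.5
```

Request:
move_arm(
  targets=[
    [0,0,0,0,50],
    [0,0,3,0,50],
    [0,0,6,0,50],
    [0,0,12,0,50],
    [0,0,16,0,50],
    [0,0,16,0,50],
    [0,0,12,0,50],
    [0,0,8,0,50],
    [0,0,4,0,50],
    [0,0,0,0,50],
  ],
)

```text
time_s: 33.43
tcp_pos: [471.3, -50.2, 110.2]
eef_rot: [179.9, 0.0, 85.6]
ft_force: [-0.1, 0.2, -2.7]
opening: 65.7
```

Request:
move_arm(
  targets=[
    [0,-8,0,0,50],
    [0,-18,0,0,50],
    [1,-28,0,0,50],
    [1,-34,0,0,50],
    [1,-34,0,0,50],
    [1,-34,0,0,50],
    [1,-34,0,0,50],
    [0,-30,0,0,50],
    [0,-22,0,0,50],
    [0,-12,0,0,50],
  ],
)

```text
time_s: 34.27
tcp_pos: [475.2, -307.0, 108.5]
eef_rot: [-179.9, 0.0, 85.5]
ft_force: [0.2, 0.6, -2.8]
opening: 65.2
```

Request:
move_arm(
  targets=[
    [0,-5,-5,0,50],
    [0,0,-12,0,50],
    [0,0,-16,0,50],
    [0,0,-14,0,50],
    [0,0,-9,0,50],
    [0,0,-5,0,50],
    [0,0,-3,0,50],
    [0,0,0,0,50],
    [0,0,0,0,50],
    [0,0,0,0,50],
  ],
)

```text
time_s: 35.1
tcp_pos: [476.6, -309.3, 46.2]
eef_rot: [179.9, 0.0, 85.7]
ft_force: [0.4, 0.4, -2.9]
opening: 65.8
```

```bash
python3 - <<'E'
from h import *
c,o=look(['red_mat','red_mid','gallery'],'w7');print(o)
for (k,z) in(('red_mat',12),('gallery',8)):
    if k in o:print(k,onz(c,o[k][:2],z).round(1))
for n,X in dict(mat=[476.4,-309,12]).items():
    a=np.radians(-4.3);ex=np.array([np.cos(a),np.sin(a),0]);ey=np.array([-ex[1],ex[0],0])
    print([proj(c,np.array(X)+sx*47*ex+sy*37*ey).round(1).tolist() for sx,sy in((-1,1),(1,1),(1,-1),(-1,-1))])
E
```

```text
cam [ 482.6 -231.8  216. ] tcp [ 476.6 -309.3   46.2] [179.9   0.   85.7] t 35.1
{}
[[199.2, 181.0], [354.1, 180.9], [347.3, 290.1], [206.3, 290.3]]
```

View pics/w7.png

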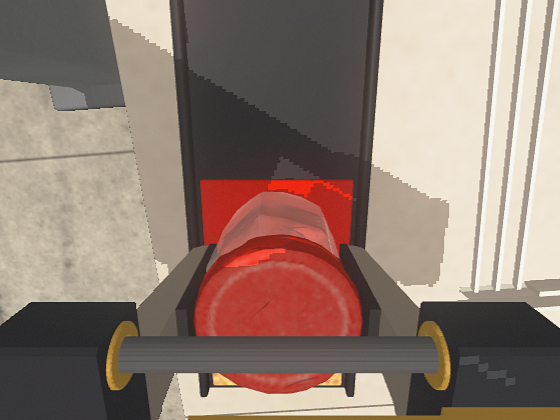

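The mat's far edge shows at (200–352, 180), where (199–354, 181) was predicted, so the jar is over the mat's middle. Lowering.

Request:
move_arm(
  targets=[
    [0,0,-2,0,50],
    [0,0,-2,0,50],
    [0,0,-1,0,50],
    [0,0,-1,0,50],
    [0,0,-1,0,50],
    [0,0,0,0,50],
    [0,0,0,0,50],
    [0,0,0,0,50],
    [0,0,0,0,50],
    [0,0,0,0,50],
  ],
)

```text
time_s: 36.13
tcp_pos: [476.0, -309.2, 38.9]
eef_rot: [-180.0, -0.0, 85.6]
ft_force: [-3.1, 1.0, 6.2]
opening: 65.9
```

Request:
move_arm(
  targets=[
    [0,0,-1,0,50],
    [0,0,0,0,50],
    [0,0,0,0,50],
    [0,0,0,0,50],
    [0,0,0,0,50],
    [0,0,0,0,50],
    [0,0,0,0,50],
    [0,0,0,0,50],
    [0,0,0,0,50],
    [0,0,0,0,50],
  ],
)

```text
time_s: 36.97
tcp_pos: [476.0, -309.2, 38.8]
eef_rot: [-180.0, 0.0, 85.7]
ft_force: [-5.7, 3.4, 17.0]
opening: 65.6
```

Seated. Release, go up and over to the honey jar at (474.6, 55.8).

Request:
move_arm(
  targets=[
    [0,0,1,0,70],
    [0,0,0,0,76],
    [0,0,0,0,82],
    [0,0,0,0,88],
    [0,0,0,0,91],
    [0,0,0,0,91],
    [0,0,10,0,91],
    [0,0,20,0,91],
    [0,0,35,0,91],
    [0,0,38,0,91],
  ],
)

```text
time_s: 37.8
tcp_pos: [475.0, -308.5, 142.0]
eef_rot: [-179.8, -0.1, 85.6]
ft_force: [1.0, -0.4, 0.6]
opening: 90.7
```

Request:
move_arm(
  targets=[
    [0,10,30,0,91],
    [0,25,10,0,91],
    [0,40,0,0,91],
    [0,40,0,0,91],
    [0,40,0,0,91],
    [0,40,0,0,91],
    [0,40,0,0,91],
    [-1,40,0,0,91],
    [-1,35,0,0,91],
    [0,25,0,0,91],
  ],
)

```text
time_s: 38.63
tcp_pos: [473.5, 28.4, 182.4]
eef_rot: [180.0, -0.0, 85.7]
ft_force: [-0.6, -0.0, -0.7]
opening: 90.8
```

Request:
move_arm(
  targets=[
    [0,20,0,0,91],
    [0,10,0,0,91],
    [0,0,0,0,91],
    [0,0,-15,0,91],
    [0,0,-28,0,91],
    [0,0,-30,0,91],
    [0,0,-25,0,91],
    [0,0,-18,0,91],
    [0,0,-11,0,91],
    [0,0,-8,0,91],
  ],
)

```text
time_s: 39.47
tcp_pos: [473.4, 54.4, 45.4]
eef_rot: [-179.9, 0.0, 85.6]
ft_force: [-0.2, 0.4, 0.0]
opening: 91.6
```

Request:
move_arm(
  targets=[
    [0,0,0,0,88],
    [0,0,0,0,84],
    [0,0,0,0,80],
    [0,0,0,0,76],
    [0,0,0,0,72],
    [0,0,0,0,68],
    [0,0,0,0,64],
    [0,0,0,0,60],
    [0,0,0,0,55],
    [0,0,0,0,50],
  ],
)

```text
time_s: 40.3
tcp_pos: [474.4, 55.9, 47.0]
eef_rot: [180.0, -0.0, 85.6]
ft_force: [-1.7, -0.1, 6.1]
opening: 65.4
```

Request:
move_arm(
  targets=[
    [0,0,3,0,50],
    [0,0,6,0,50],
    [0,0,12,0,50],
    [0,0,18,0,50],
    [0,0,20,0,50],
    [0,0,20,0,50],
    [0,0,20,0,50],
    [0,-5,14,0,50],
    [0,-15,7,0,50],
    [0,-25,0,0,50],
  ],
)

```text
time_s: 41.13
tcp_pos: [474.8, 11.6, 168.5]
eef_rot: [179.9, -0.1, 85.8]
ft_force: [0.5, -0.6, -5.0]
opening: 65.6
```

Request:
move_arm(
  targets=[
    [0,-34,0,0,50],
    [0,-34,0,0,50],
    [-1,-34,0,0,50],
    [-1,-34,0,0,50],
    [-1,-34,0,0,50],
    [-1,-34,0,0,50],
    [0,-34,0,0,50],
    [0,-34,0,0,50],
    [0,-34,0,0,50],
    [0,-34,0,0,50],
  ],
)

```text
time_s: 41.97
tcp_pos: [469.2, -330.5, 166.4]
eef_rot: [-179.9, -0.0, 85.6]
ft_force: [0.7, 0.6, -5.3]
opening: 65.8
```

Request:
move_arm(
  targets=[
    [0,-27,0,0,50],
    [0,-18,0,0,50],
    [0,-10,0,0,50],
    [0,-3,0,0,50],
    [0,0,0,0,50],
    [0,0,0,0,50],
    [0,0,0,0,50],
    [0,0,0,0,50],
    [0,0,0,0,50],
    [0,0,0,0,50],
  ],
)

```text
time_s: 42.8
tcp_pos: [470.2, -386.7, 166.7]
eef_rot: [180.0, 0.0, 85.7]
ft_force: [-0.1, 0.8, -3.9]
opening: 65.6
```

```bash
python3 - <<'E'
from h import *
c,o=look(['red_mid','cork_mat','purple_mid'],'w8')
for (k,z) in(('red_mid',55),('cork_mat',12)):
    if k in o:print(k,np.round(o[k],2),onz(c,o[k][:2],z).round(1))
a=np.radians(-4.3);ex=np.array([np.cos(a),np.sin(a),0]);ey=np.array([-ex[1],ex[0],0])
for X in ([476.4,-309,12],[470.7,-387.6,12]):
    print([proj(c,np.array(X)+sx*47*ex+sy*37*ey).round(1).tolist() for sx,sy in((-1,1),(1,1),(1,-1),(-1,-1))])
print('lid',proj(c,[476,-309,98]))
E
```

```text
cam [ 476.3 -309.2  336.5] tcp [ 470.2 -386.7  166.7] [180.    0.   85.7] t 42.8
cork_mat [276.2  196.2    0.75] [ 469.1 -388.2   12. ]
[[224.4, 68.1], [330.7, 68.1], [327.3, 152.4], [227.7, 152.4]]
[[228.2, 157.5], [327.4, 157.5], [324.4, 231.2], [231.1, 231.2]]
lid [276.96676324 111.60546206]
```

View pics/w8.png

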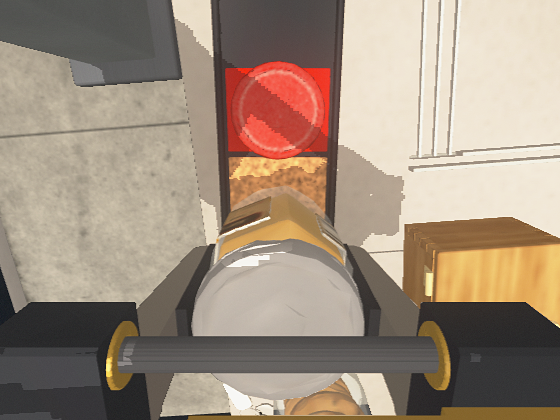

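The red jar stands upright and centred on the red mat (mat 225–330 × 68–151, lid centre (278,110)). The cork mat's edge is where predicted (229–327, row 157). Lower the honey jar.

Request:
move_arm(
  targets=[
    [0.5,-1,-8,0,50],
    [0,0,-16,0,50],
    [0,0,-22,0,50],
    [0,0,-22,0,50],
    [0,0,-17,0,50],
    [0,0,-11,0,50],
    [0,0,-7,0,50],
    [0,0,-4,0,50],
    [0,0,-2,0,50],
    [0,0,-1,0,50],
  ],
)

```text
time_s: 43.83
tcp_pos: [471.0, -388.6, 57.0]
eef_rot: [180.0, 0.0, 85.6]
ft_force: [-0.5, 1.4, -5.3]
opening: 65.6
```

Request:
move_arm(
  targets=[
    [0,0,-1,0,50],
    [0,0,-1,0,50],
    [0,0,0,0,50],
    [0,0,0,0,50],
    [0,0,0,0,50],
    [0,0,0,0,50],
    [0,0,0,0,50],
    [0,0,0,0,50],
    [0,0,0,0,50],
    [0,0,0,0,50],
  ],
)

```text
time_s: 44.67
tcp_pos: [470.6, -388.2, 54.6]
eef_rot: [-180.0, -0.0, 85.6]
ft_force: [0.7, 0.9, -5.0]
opening: 65.4
```

Request:
move_arm(
  targets=[
    [0,0,-1,0,50],
    [0,0,-1,0,50],
    [0,0,0,0,50],
    [0,0,0,0,50],
    [0,0,0,0,50],
    [0,0,0,0,50],
    [0,0,0,0,50],
    [0,0,0,0,50],
    [0,0,0,0,50],
    [0,0,0,0,50],
  ],
)

```text
time_s: 45.5
tcp_pos: [470.6, -388.3, 53.1]
eef_rot: [180.0, 0.0, 85.6]
ft_force: [-3.2, 1.3, 5.5]
opening: 65.6
```

Contact. Release, rise, and back off for the final look.

Request:
move_arm(
  targets=[
    [0,0,0,0,70],
    [0,0,0,0,76],
    [0,0,0,0,82],
    [0,0,0,0,88],
    [0,0,0,0,91],
    [0,0,0,0,91],
    [0,0,10,0,91],
    [0,0,20,0,91],
    [0,0,30,0,91],
    [0,0,35,0,91],
  ],
)

```text
time_s: 46.33
tcp_pos: [469.6, -387.4, 147.8]
eef_rot: [-179.9, -0.1, 85.6]
ft_force: [0.6, 0.2, -0.5]
opening: 90.8
```

Request:
move_arm(
  targets=[
    [0,0,35,0,91],
    [0,-5,35,0,91],
    [-5,-10,35,0,91],
    [-15,-15,20,0,91],
    [-20,-20,10,0,91],
    [-20,-20,0,0,91],
    [-20,-15,0,0,91],
    [-10,-5,0,0,91],
    [0,0,0,0,91],
    [0,0,0,0,91],
  ],
)

```text
time_s: 47.17
tcp_pos: [380.6, -477.9, 282.9]
eef_rot: [180.0, -0.0, 85.6]
ft_force: [0.5, 0.1, -0.4]
opening: 90.5
```

```bash
python3 - <<'E'
from h import *
c,o=look(['red_mid','honey_mid','cork_mat','red_mat'],'w9')
for (k,z) in(('red_mid',55),('honey_mid',63),('cork_mat',12),('red_mat',12)):
    if k in o:print(k,np.round(o[k],2),onz(c,o[k][:2],z).round(1))
t=save('top','t9')
a=cv2.resize(t[150:260,90:440],(700,220),interpolation=cv2.INTER_CUBIC)[:,:,::-1]
w=cv2.imread('pics/w9.png');w=cv2.resize(w,(507,380))
can=np.zeros((600,700,3),np.uint8);can[:220]=a;can[220:,:507]=w;cv2.imwrite('pics/f9.png',can)
E
```

```text
cam [ 386.7 -400.5  452.7] tcp [ 380.6 -477.9  282.9] [180.   -0.   85.6] t 47.1667
```

View pics/f9.png

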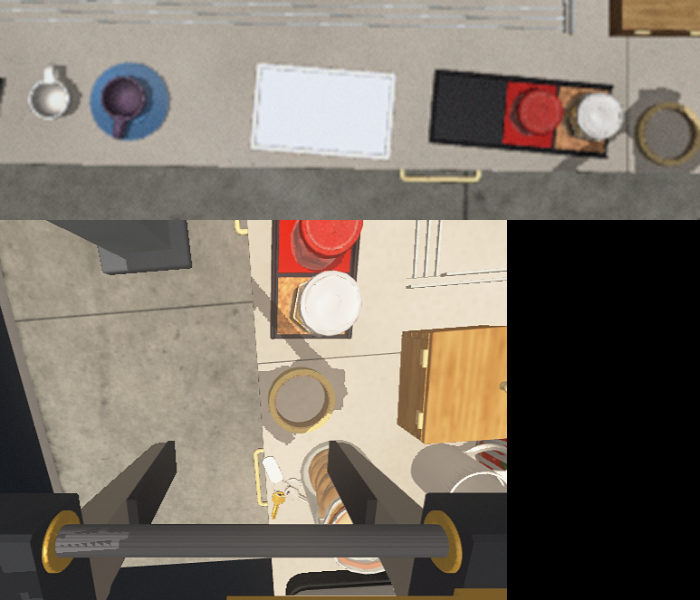

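The top view shows the cup upright on the saucer at crop (124,97), the side tray empty, both jars on their mats, and the tape and white cup undisturbed. A numeric check of the centring before handing in:

```bash
python3 - <<'E'
from h import *
c=optics.calibration('top')
im=cv2.imread('pics/t9.png');h,s,v=cv2.split(cv2.cvtColor(im,cv2.COLOR_BGR2HSV))
im0=cv2.imread('pics/t0.png')
def show(n,z): 
    q=nets.place_of('top',n)
    if q: print(n,np.round(q[0]['at'],1),round(q[0]['conf'],2),onz(c,q[0]['at'][::-1],z).round(1))
for n,z in(('purple_mid',31),('saucer_in',5),('honey_mid',63),('red_mid',55),('white_mid',27),('tape',0)):show(n,z)
def ell(m,r):
    k=np.zeros_like(m);k[r[0]:r[1],r[2]:r[3]]=1;m=(m&k).astype(np.uint8)
    q=max(cv2.findContours(m,0,2)[0],key=cv2.contourArea);return cv2.minEnclosingCircle(cv2.convexHull(q))
S=ell((h>95)&(h<118)&(s>90),(170,240,130,180));print('saucer',S,onz(c,S[0],14).round(1))
pm=(h>118)&(h<170)&(s>35)&(v>40)
k=np.zeros_like(pm);k[170:217,130:180]=1
ys,xs=np.nonzero(pm&k);print('purple ext',xs.min(),xs.max(),ys.min(),ys.max())
def circ(X,r,z):
    a=np.linspace(0,6.28,200);P=np.array([proj(c,[X[0]+r*np.cos(t),X[1]+r*np.sin(t),z]) for t in a]);return P.min(0).round(1),P.max(0).round(1)
print('pred rim',circ((488,296),32.5,57))
b=cv2.resize(im[175:230,130:180],(500,550),interpolation=cv2.INTER_CUBIC);d=cv2.resize(im[175:230,335:410],(750,550),interpolation=cv2.INTER_CUBIC)[:, :]
cv2.imwrite('pics/f10.png',cv2.resize(np.hstack([b,d]),(800,352)))
for X,r,z in(((476,-309),32.5,98),((470.7,-388),33,114)):print(circ(X,r,z))
E
```

```text
purple_mid [199.5 153.6] 0.58 [489.7 292.7  31. ]
saucer_in [198.7 157.2] 0.83 [494.  288.2   5. ]
honey_mid [207.3 382.6] 0.68 [ 474.6 -381.7   63. ]
red_mid [205.5 359.1] 0.81 [ 479.3 -314.9   55. ]
white_mid [200.2 118.3] 0.61 [486.4 399.   27. ]
tape [213.2 419.6] 0.93 [ 461.7 -509.6    0. ]
saucer ((154.0431365966797, 200.29348754882812), 19.0615291595459) [488.5 295.5  14. ]
purple ext 141 162 188 216
pred rim (array([139.2, 188.4]), array([161.4, 210.6]))
(array([348.5, 194.4]), array([371.4, 217.3]))
(array([377.5, 196. ]), array([401. , 219.6]))
```

View pics/f10.png

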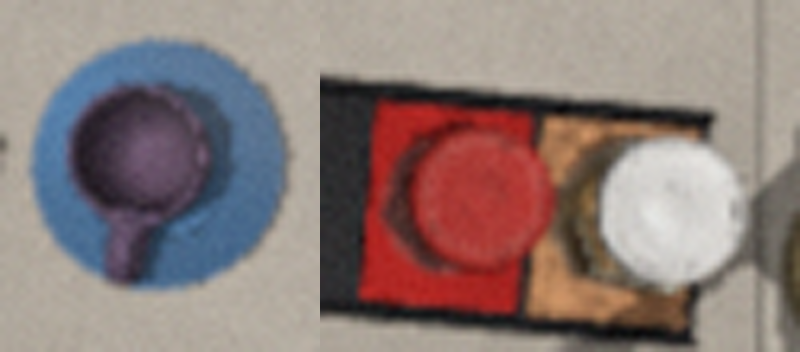

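The crop shows the cup's rim well inside the saucer (68–212 × 85–225) and both lids where a centred, upright jar would appear, within a pixel. Handing in.

```bash
python3 -c "
from bench import sign_off,readout
s=readout.read_state();print(s['time_s'],s['tcp_pos'].round(),s['ft_force'].round(1));print(sign_off())"
```

```text
47.7667 [ 381. -478.  283.] [ 0.3  0.3 -0.3]
the job is handed in; nothing more can be done
None
```

I cleared both jars onto the white side tray, honey jar first. The purple cup then went upright onto the blue saucer. Last, the red-lidded jar went back on the red mat and the honey jar on the cork mat. I handed the job in at 47.8 s, with the arm clear and the wrist force near zero.

**Final checks (top camera):**
- **Jars:** both stand upright, and their lids lie within about a pixel (3 mm) of where centred jars would show.
- **Side tray and bystanders:** the side tray is empty. The white cup and the tape roll look undisturbed.
- **Cup:** it stands upright, and its rim lies well inside the saucer's.

**Disagreements:** my outline measurement puts the cup about 1–3 mm off the saucer's middle, towards the robot's right. The networks' final guesses were several millimetres off my own measurements: they put the saucer about 9 mm from its outline centre and the jars about 5–8 mm from where I set them. I trusted the outlines.

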